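# Lock the dye bottle in the dye safe

## Robot

A 6-joint arm with a two-finger parallel gripper is mounted at the origin on a cart in front of the work surface, level with it; the furniture and walls round the work are solid. World frame = base frame: x ahead of the robot, y to its left, z up, the work surface at z = 0. Lengths are in m, angles in rad, forces in N, time in s.
With the tool pointing down it reaches from about 0.225 to 0.875 m from the base axis. Payload 3.4 kg.
Tool frame: the origin (TCP) lies between the finger pads; the fingertips stand 19 mm ahead of it and the grasp point (between the pads) is the TCP; z points along the fingers, y is the line along which they close (so a half turn about z gives the same grasp; the last joint's range is limited). The gripper opens to 85 mm and grips with 20 to 120 N. Pads are 22 mm wide; open, the fingers measure 114 mm over their backs; the gripper's body (76 mm by 85 mm) begins 54 mm behind the grasp point. The pads swing forward as they close: fully open they stand 13 mm farther back than shut.
Start: joints at [-1.273, 0.276, 1.505, -0, 1.361, -0.121], TCP at [0.234, -0.525, 0.25] pointing down, gripper open.
Joint ranges: [-2.89, 2.89], [-0.75, 2.08], [0.22, 2.7], [-1.18, 4.32], [0.11, 2.71], [-2.7, 2.7]. Speed limits (rad/s): [2.57, 2.57, 3.14, 3.14, 3.14, 3.14].

## Interface

Orientations are given as a unit quaternion [w, x, y, z].
In Python, from rig import get_state, imaging, ticket gives the robot as it stands. The module is installed in compiled form; this text tells all that it offers.
- The arm moves only by the shell command python3 -m inch 'ROWS' [FORCE]. ROWS is JSON, a list of rows, each an object with "claw": the opening, from -1 (shut) to 1 (fully open); "travel": the shift along the world's x, y, z in units of 200 mm (1.0 is 200 mm), a list of three; "turn": the turn about the world's z in units of 180 degrees (1.0 is 180 degrees). A call has 1 to 5 rows; each row is the pose to reach, as a shift and turn from the pose commanded when the call began, turning the shorter way round; what a row does not reach only later rows make up. A row lasts 1/10 s, in which the tool goes at most 50 mm and 8.59 degrees, less where a joint would pass 70% of its speed; a pose out of reach is approached as far as the arm can. A call with a number of a shift or a turn outside -1 to 1 is refused whole. A call with a gripper value outside its range is refused whole. The fingers move at their own pace and stop on an object; FORCE is the grip in N (left out, the last holds). Time passes only in rows, so rows that repeat a pose let the fingers close. It gives the time, the measured TCP pose, the force, the opening and the grip force at its end, in the units of the state.
- get_state(): the state, without advancing time (a new reading comes with each control period).
- imaging.get_image(name): name is "scene" or "top"; returns the picture (400x640x3 uint8, red, green, blue); there is no depth.
- imaging.camera_params(name): a dict with "camera_matrix" (3x3 intrinsics, pixels), "cam_to_world" (4x4, takes a point from camera to world coordinates). Camera axes: x right, y down, z forward; pixel columns grow to the right and rows downward; lengths in m; the calibration is good to about 2 mm. A picture is of the moment at which its call begins. camera_params takes no time and is no camera call.
- ticket.sign_off(): hands the job in; it is judged then, once.
The state is a dict: "clock": time; "qpos": joint angles; "qd": joint speeds; "effort": joint torques, N m; "position": TCP position; "ee_rot": TCP orientation; "contact_force": force on the tool from outside, world axes, zero at the start; "moment": the same for the moment, N m; "width": finger opening in m; "gripper_force": force on a finger pad.
Only numpy, scipy, OpenCV 4.12 (cv2) and the standard library are available. Lean on these libraries where they do the work, as an engineer would, in place of code of your own. Each camera call takes 0.05 s, during which the arm holds its last target. There are 200 camera calls.

## Task

Stand the larger of the two bottles upright in the open steel safe, then shut its lid fully. Then lock it with the toggle on the front: pull the toggle's bat outward against its spring, flip it over to the lid side and let it spring fully home, so that its claw lies over the lid. Leave the other things on the table where they stand.

Things in the scene. Friction and masses are not known exactly. Their poses are not given: they have to be found in the camera images.
- case: Grey steel safe fixed to the table, 115 (x) x 140 (y) x 94 (z) mm, walls and floor 5 mm thick, so the opening is 105 x 130 mm and the inner floor 5 mm above the table. Origin at the centre of its underside, z up; its front, which carries the toggle, faces its own -x; its y is parallel to the lid hinge and to the toggle's pivot.
- lid (a joint): Hinge angle of the safe's flat lid (115 x 140 x 8 mm), rad: 0 = shut, about 1.6 = standing upright on the far edge (case +x). Stiff hinge: it stays at any angle it is left at; about 2 N at its free edge turns it.
- lid_hinge (a point): Point on the lid's hinge line, middle of the far top edge of the safe. Axes: at angle 0 as those of the safe, then turning with the lid about y; the lid plate runs from here 115 mm along this point's -x and is 8 mm thick towards its +z (the outer face, which looks away from the robot when the lid is open).
- lid_edge (a point): Middle of the lid's free edge, half-way through its thickness. Axes as lid_hinge. A bar handle (10 mm thick, 70 mm long along y, at mid-width) stands 23 mm above the outer face, 50 mm from the hinge line.
- toggle (a joint): Angle of the locking toggle on the front of the safe, rad: 0 = unlocked, leaning 0.55 rad from vertical towards the safe's -x; 1.1 = locked, leaning 0.55 rad the other way, over the lid, its claw over the lid's front edge. A fixed crest between the two ends blocks it unless the bat is pulled out.
- bat (a joint): How far the bat is pulled out along its own length, m: 0 = home, 0.016 = stop. It must be out at least 0.0085 to pass the crest, all the way across. The spring pulls it back with 5 N at 0 and 9 N at 0.016; it drops home by itself only at either end of the swing.
- knob_grip (a point): Centre of the black grip block at the end of the bat, 26 (x) x 28 (y) x 32 (z) mm. Its z points outward along the bat (the pulling direction), its y is parallel to the pivot; the block's two y faces can be pinched, and it may turn between the fingers about y. It lies 88 mm (bat home) from the pivot along z.
- toggle_pivot (a point): The toggle's pivot, 92 mm above the table and 26 mm in front of the safe's front wall. z along the bat.
- dye_center (a point): Centre (half-way up, 42.5 mm above its underside) of the larger bottle, round, 42 mm diameter, 85 mm high with its dark cap; 30 to 75 g. Straight body up to about 55 mm; grasp the body, not the cap. z up along the bottle.
- drop_center (a point): Centre of the smaller bottle, 30 mm diameter, 62 mm high, with a white cap. A bystander: leave it.
- tub: Open round pink tub, 96 mm across, 55 mm high; origin at the centre of its underside. A bystander.
- tub_lid: Round pink tub lid, 98 mm across, 16 mm high; origin at the centre of its underside. A bystander.
- brush: Flat brush lying on the table, 190 x 20 x 11 mm, origin at the middle of its underside, x along it. A bystander.
Not all that is in view belongs to the job. What is shaped like the part that bears dye_center but green or yellow is not meant.

How it is judged:
By the outcome, as a careful person would: the job done as asked, in the order asked, and still so for the second after the job is handed in, with the robot touching nothing.
It also fails if it takes over 72 s, if anything falls off the work surface, if the arm or the gripper's body presses on something with over 40 N, if the wrist force passes 120 N, or if a joint passes its speed limit or range.

## Working session

There is one attempt and no reset: what is moved stays moved. The work goes in short steps, Python scripts to look and compute and a shell command to move; the robot and the scene stay as the last step left them, time stands still between calls to the robot, and variables do not carry over. Pictures are saved under pics/ and viewed, at most 10 in all, crops included, and the job is handed in when it is done.

```bash
mkdir -p pics
cat > h.py <<'E'
import numpy as np, cv2
from rig import get_state, imaging, ticket
def cam(n):
    p=imaging.camera_params(n); return np.array(p["camera_matrix"]),np.array(p["cam_to_world"])
def ray(n,u,v):
    K,T=cam(n); d=T[:3,:3]@np.linalg.inv(K)@[u,v,1]; return T[:3,3],d
def atz(n,u,v,z):
    o,d=ray(n,u,v); return o+d*(z-o[2])/d[2]
def proj(n,P):
    K,T=cam(n); P=np.atleast_2d(P); c=(P-T[:3,3])@T[:3,:3]; q=c@K.T; return q[:,:2]/q[:,2:]
def snap(n,f,crop=None,s=1):
    im=imaging.get_image(n)[:,:,::-1]
    cv2.imwrite('pics/full_'+f,im)
    if crop: im=im[crop[1]:crop[3],crop[0]:crop[2]]
    cv2.imwrite('pics/'+f,cv2.resize(im,None,fx=s,fy=s,interpolation=cv2.INTER_CUBIC))
E
python3 - <<'E'
from h import *
snap("scene","s1.png",s=1.25);snap("top","t1.png",s=1.25)
for n in("scene","top"):print(cam(n))
print(get_state())
E
```

```text
(array([[511.06085317,   0.        , 316.4141919 ],
       [  0.        , 511.06085317, 199.66871239],
       [  0.        ,   0.        ,   1.        ]]), array([[-0.58347781, -0.3144088 ,  0.74879954, -0.48144163],
       [-0.81191845,  0.24682774, -0.52902221,  0.71879185],
       [-0.01849526, -0.91663688, -0.39929281,  0.66304515],
       [ 0.        ,  0.        ,  0.        ,  1.        ]]))
(array([[408.59565213,   0.        , 323.9613875 ],
       [  0.        , 408.59565213, 195.28344799],
       [  0.        ,   0.        ,   1.        ]]), array([[-0.01171072, -0.9871552 ,  0.15933448,  0.3135211 ],
       [-0.99991787,  0.01073117, -0.00700679,  0.0113821 ],
       [ 0.00520695, -0.15940345, -0.98719979,  1.20039112],
       [ 0.        ,  0.        ,  0.        ,  1.        ]]))
{'clock': 0.1, 'qpos': array([-1.27297507e+00,  2.76530418e-01,  1.50600489e+00,  9.84840402e-06,
        1.36071324e+00, -1.20971248e-01]), 'qd': array([ 0.00077035, -0.00181213, -0.00452365, -0.00102117,  0.00065557,
        0.00071819]), 'effort': array([ 8.48168329e-04, -4.17700303e+01, -2.46406424e+01, -1.25505726e-04,
        5.97561986e-03, -1.28976544e-05]), 'position': array([ 0.23371051, -0.52487666,  0.24952761]), 'ee_rot': array([-8.25138815e-04,  9.78156473e-01,  2.07868298e-01, -6.83196940e-05]), 'contact_force': array([-0.4461794 , -0.27931361,  0.39763949]), 'moment': array([0.02485442, 0.00060527, 0.00566088]), 'gripper_force': 0.0, 'width': 0.0853923162679356}
```

View pics/s1.png

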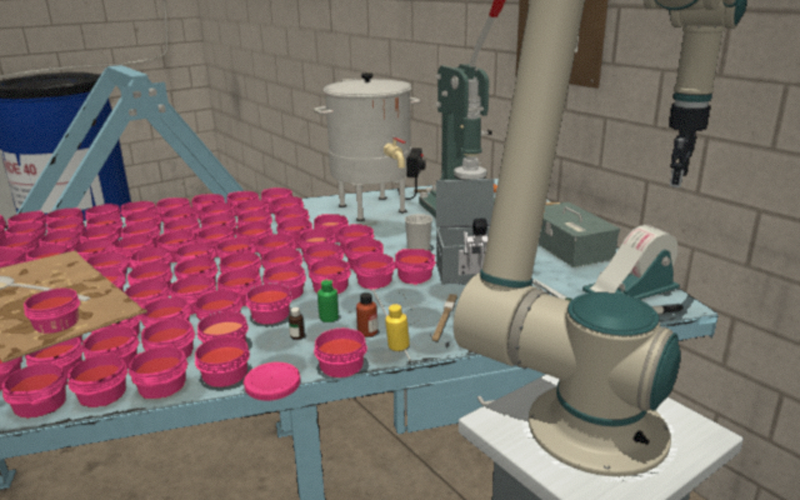

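View pics/t1.png

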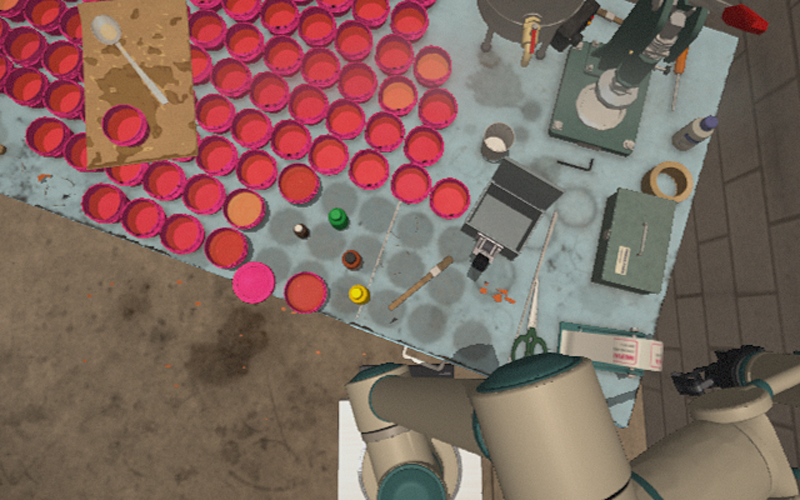

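Candidates for the larger bottle, in 800-px top view: red-brown (351,259), green (338,217), yellow (359,294) and the small dark one with a white cap (301,230). I choose the red-brown one; the safe is at about (512,210), its toggle at (482,260). Next, a close crop to check the choice.

Run:
```python
from h import *
t=cv2.imread('pics/full_t1.png');s=cv2.imread('pics/full_s1.png')
f=lambda i,x,y,w,h,k:cv2.resize(i[y:y+h,x:x+w],(w*k,h*k),interpolation=cv2.INTER_CUBIC)
a=np.vstack([f(t,360,120,100,100,4),f(t,230,155,100,45,4)[:180]])
b=np.vstack([f(s,335,135,80,100,4)[:400,:380],]) 
c=f(s,225,215,100,70,4)[:180+0]
c=cv2.resize(s[215:287,225:353],(400,180))
b=cv2.resize(f(s,330,135,100,100,4),(400,400))
cv2.imwrite('pics/c1.png',np.hstack([a,np.vstack([b,c])]))
```

```text
(no output)
```

View pics/c1.png

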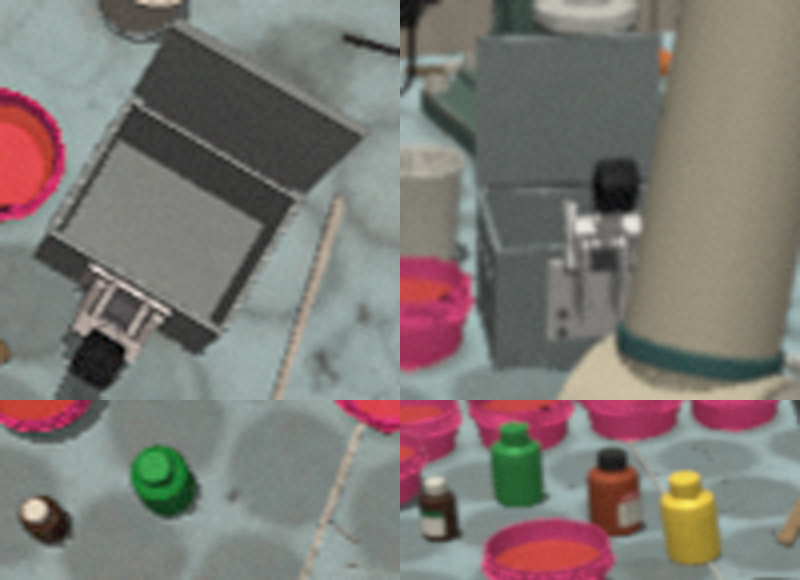

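The crop shows the red-brown bottle with its dark cap and label (bottom right, 612,490), clearly distinct from the green, yellow and white-capped ones. The safe's rim and lid corners are sharp in both views.

```bash
cat >> h.py <<'E'
def Rz(a): c,s=np.cos(a),np.sin(a); return np.array([[c,-s,0],[s,c,0],[0,0,1]])
E
python3 - <<'E'
from h import *
from scipy.optimize import least_squares
t=lambda u,v:(360+u/4,120+v/4)
s=lambda u,v:(330+u/4,135+v/4)
w,h=.0575,.07
def pts(th):
    e=lambda y:np.array([w-.115*np.cos(th)+0*np.sin(th),y,.094+.115*np.sin(th)])
    # lid top, outer face corner
    o=lambda y:np.array([w-.115*np.cos(th)+.008*np.sin(th),y,.094+.115*np.sin(th)+.008*np.cos(th)])
    return dict(bl=[w,h,.094],br=[w,-h,.094],fl=[-w,h,.094],fr=[-w,-h,.094],el=e(h),er=e(-h),ol=o(h),orr=o(-h),gl=[-w,h,0])
obs=[('top','bl',t(135,102)),('top','br',t(297,195)),('top','fl',t(52,232)),('top','fr',t(220,330)),
('top','ol',t(177,25)),('top','orr',t(366,132)),('scene','bl',s(480,188)),('scene','fl',s(497,250)),('scene','el',s(477,37)),('scene','er',s(659,38)),('scene','gl',s(495,364))]
def f(p):
    P=pts(p[3]);r=[]
    for n,k,uv in obs:
        q=Rz(p[2])@np.array(P[k])+[p[0],p[1],0]; r.append(proj(n,q)[0]-uv)
    return np.ravel(r)
r=least_squares(f,[.55,-.2,-.5,1.6],loss='soft_l1');print(r.x);print(r.fun.reshape(-1,2).round(1))
x,y,a,th=r.x;R=Rz(a)
piv=R@[-w-.026,0,.092]+[x,y,0]
for nm,tt in(('knob0',-.55),('knob1',.55)):
    k=piv+R@[.088*np.sin(tt),0,.088*np.cos(tt)];print(nm,k,proj('top',k),proj('scene',k))
print('piv',piv)
# bottle: segment brown-ish in both views
T=cv2.imread('pics/full_t1.png');S=cv2.imread('pics/full_s1.png')
def blob(im,x0,y0,x1,y1):
    c=cv2.cvtColor(im[y0:y1,x0:x1],cv2.COLOR_BGR2HSV); m=((c[...,0]<14)&(c[...,1]>110)).astype(np.uint8)
    n,l,st,ce=cv2.connectedComponentsWithStats(m); i=1+np.argmax(st[1:,4]); return st[i]+np.array([x0,y0,0,0,0]),ce[i]+[x0,y0]
print(blob(T,265,192,298,220),blob(S,283,233,304,270))
def g(p):
    out=[]
    for n,q,uv in OB: out.append(proj(n,[p[0],p[1],q])[0]-uv)
    return np.ravel(out)
E
```

```text
[ 0.54774703 -0.22362397 -0.5399157   1.64371857]
[[  -0.2   -0.6]
 [   3.5    0.8]
 [   0.6    1.6]
 [   3.3    2.5]
 [   0.2    0.5]
 [   2.1    0.9]
 [-100.3   -0.2]
 [ -98.7   -0.8]
 [ -99.6    0.3]
 [ -98.3   -1.9]
 [ -98.6    0.6]]
knob0 [ 0.43667117 -0.15705454  0.16702216] [[387.39326931 211.51307833]] [[386.35166548 180.65933236]]
knob1 [ 0.51557831 -0.20434477  0.16702216] [[404.59205906 180.91685477]] [[379.520547   168.76418088]]
piv [ 0.47612474 -0.18069965  0.092     ]
(array([274, 200,  15,  15, 115]), array([281.39130435, 207.79130435])) (array([285, 242,  17,  27, 305]), array([292.1704918 , 253.45901639]))
```

Run:
```python
import cv2,numpy as np
t=cv2.imread('pics/full_t1.png');s=cv2.imread('pics/full_s1.png')
a=cv2.resize(t[188:238,258:308],(500,500),interpolation=cv2.INTER_NEAREST)
b=cv2.resize(s[230:280,279:307],(280,500),interpolation=cv2.INTER_NEAREST)
cv2.imwrite('pics/c2.png',np.hstack([a,b]))
```

```text
(no output)
```

View pics/c2.png

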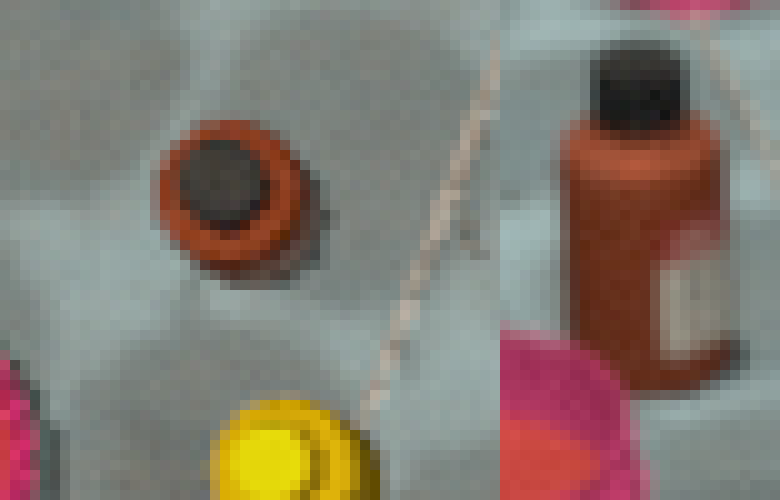

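The bottle: cap centre at full-res pixel (280.3,206.3) in top; axis at u≈293.2 and cap top v≈235 in scene. My scene offsets for the safe were 400 px out (montage), so refit.

Run:
```python
from h import *
from scipy.optimize import least_squares
t=lambda u,v:(360+u/4,120+v/4)
s=lambda u,v:(330+(u-400)/4,135+v/4)
w,h=.0575,.07
def pts(th):
    e=lambda y:np.array([w-.115*np.cos(th),y,.094+.115*np.sin(th)])
    o=lambda y:np.array([w-.115*np.cos(th)+.008*np.sin(th),y,.094+.115*np.sin(th)+.008*np.cos(th)])
    return dict(bl=[w,h,.094],br=[w,-h,.094],fl=[-w,h,.094],fr=[-w,-h,.094],el=e(h),er=e(-h),ol=o(h),orr=o(-h),gl=[-w,h,0])
obs=[('top','bl',t(135,102)),('top','br',t(297,195)),('top','fl',t(52,232)),('top','fr',t(220,330)),
('top','ol',t(177,25)),('top','orr',t(366,132)),('scene','bl',s(480,188)),('scene','fl',s(497,250)),('scene','el',s(477,37)),('scene','er',s(659,38)),('scene','gl',s(495,364))]
def f(p):
    P=pts(p[3]);r=[]
    for n,k,uv in obs:
        q=Rz(p[2])@np.array(P[k])+[p[0],p[1],0]; r.append(proj(n,q)[0]-uv)
    return np.ravel(r)
r=least_squares(f,[.55,-.2,-.5,1.6],loss='soft_l1');print(r.x);print(r.fun.reshape(-1,2).round(1).tolist())
x,y,a,th=r.x;R=Rz(a)
piv=R@[-w-.026,0,.092]+[x,y,0]
for nm,tt in(('knob0',-.55),('knob1',.55)):
    k=piv+R@[.088*np.sin(tt),0,.088*np.cos(tt)];print(nm,k,proj('top',k),proj('scene',k))
print('piv',piv)
print('bottle',atz('top',280.3,206.3,.085),atz('top',281.2,207.5,.05),atz('scene',293,234.9,.085))
print('others: green',atz('top',270.4,173.5,.08),'yellow',atz('top',285.5,234.5,.08),'drop',atz('top',240.5,184,.06),'brush',atz('top',337,226,.01))
```

```text
[ 0.5500765  -0.22051881 -0.55393905  1.64149112]
[[-0.9, -1.6], [2.5, 0.4], [-0.6, 0.4], [1.7, 1.8], [-0.5, -0.4], [0.9, 0.6], [-1.3, -0.3], [-0.4, -0.9], [-0.7, 0.3], [0.8, -1.8], [-0.3, 0.5]]
knob0 [ 0.43994506 -0.15239831  0.16702216] [[385.52177038 210.25708393]] [[384.19617581 180.70461179]]
knob1 [ 0.51818129 -0.20079041  0.16702216] [[403.17296021 179.94105912]] [[377.94672178 168.78667465]]
piv [ 0.47906317 -0.17659436  0.092     ]
bottle [0.46414713 0.12396184 0.085     ] [0.46541192 0.12492476 0.05      ] [0.46251246 0.12425266 0.085     ]
others: green [0.55775727 0.15265945 0.08      ] yellow [0.38690111 0.1098459  0.08      ] drop [0.53257547 0.23965947 0.06      ] brush [ 0.41450661 -0.03402625  0.01      ]
```

```bash
python3 -m inch '[{"claw":1,"travel":[0.07,0.2,0],"turn":-0.02},{"claw":1,"travel":[0.14,0.4,0],"turn":-0.04},{"claw":1,"travel":[0.21,0.6,0],"turn":-0.05},{"claw":1,"travel":[0.28,0.8,0],"turn":-0.055},{"claw":1,"travel":[0.35,1,0],"turn":-0.055}]'
python3 -m inch '[{"claw":1,"travel":[0.07,0.2,0],"turn":0},{"claw":1,"travel":[0.14,0.4,0],"turn":0},{"claw":1,"travel":[0.21,0.6,0],"turn":0},{"claw":1,"travel":[0.28,0.8,0],"turn":0},{"claw":1,"travel":[0.35,1,0],"turn":0}]'
python3 -m inch '[{"claw":1,"travel":[0.07,0.2,0],"turn":0},{"claw":1,"travel":[0.14,0.4,0],"turn":0},{"claw":1,"travel":[0.21,0.6,0],"turn":0},{"claw":1,"travel":[0.28,0.8,0],"turn":0},{"claw":1,"travel":[0.35,1,0],"turn":0}]'
python3 -m inch '[{"claw":1,"travel":[0.1,0.24,0],"turn":0},{"claw":1,"travel":[0.1,0.24,0],"turn":0},{"claw":1,"travel":[0.1,0.24,0],"turn":0}]'
python3 -c "
from h import *
s=get_state();print(s)"
```

```text
clock: 0.6
position: [0.3039, -0.3235, 0.2499]
ee_rot: [-0.0, 0.993, 0.122, -0.0]
contact_force: [0.3, 0.0, 0.7]
width: 0.0855
gripper_force: 0.0
clock: 1.1
position: [0.3738, -0.1236, 0.2502]
ee_rot: [-0.0, 0.992, 0.122, -0.0]
contact_force: [1.3, 0.8, -1.0]
width: 0.0853
gripper_force: 0.0
clock: 1.6
position: [0.4438, 0.0765, 0.2501]
ee_rot: [0.0, 0.992, 0.123, -0.0]
contact_force: [0.8, -0.6, 0.0]
width: 0.0853
gripper_force: 0.0
clock: 1.9
position: [0.4635, 0.1236, 0.2497]
ee_rot: [0.0, 0.992, 0.124, -0.001]
contact_force: [-0.1, -0.2, -0.0]
width: 0.0853
gripper_force: 0.0
{'clock': 1.9, 'qpos': array([ 1.15735934e-01,  1.32997221e-01,  1.69557637e+00, -6.08048013e-04,
        1.31474685e+00,  1.43762538e+00]), 'qd': array([-0.04593302, -0.02071625,  0.02227894, -0.01130805,  0.00813002,
       -0.0050756 ]), 'effort': array([  1.14515584, -31.96221471, -24.69368756,   0.18123697,
        -0.12134492,   0.03755714]), 'position': array([0.46352694, 0.12355035, 0.24968349]), 'ee_rot': array([ 2.86503526e-04,  9.92255656e-01,  1.24209022e-01, -8.66423242e-04]), 'contact_force': array([-0.05296877, -0.20741856, -0.00470396]), 'moment': array([ 0.0095119 , -0.02524718, -0.00379862]), 'gripper_force': 0.0, 'width': 0.0852679743294264}
```

```bash
python3 -m inch '[{"claw":1,"travel":[0,0,-0.2],"turn":0},{"claw":1,"travel":[0,0,-0.4],"turn":0},{"claw":1,"travel":[0,0,-0.6],"turn":0},{"claw":1,"travel":[0,0,-0.8],"turn":0},{"claw":1,"travel":[0,0,-0.95],"turn":0}]'
python3 -m inch '[{"claw":1,"travel":[0,0,-0.08],"turn":0},{"claw":1,"travel":[0,0,-0.08],"turn":0},{"claw":-1,"travel":[0,0,-0.08],"turn":0},{"claw":-1,"travel":[0,0,-0.08],"turn":0},{"claw":-1,"travel":[0,0,-0.08],"turn":0}]' 30
python3 -m inch '[{"claw":-1,"travel":[0,0,0],"turn":0},{"claw":-1,"travel":[0,0,0],"turn":0},{"claw":-1,"travel":[0,0,0],"turn":0},{"claw":-1,"travel":[0,0,0],"turn":0},{"claw":-1,"travel":[0,0,0],"turn":0}]'
```

```text
clock: 2.4
position: [0.462, 0.1207, 0.0584]
ee_rot: [0.0, 0.993, 0.122, -0.001]
contact_force: [0.1, -0.4, 0.6]
width: 0.0853
gripper_force: 0.0
clock: 2.9
position: [0.4648, 0.1225, 0.0456]
ee_rot: [0.0, 0.992, 0.122, 0.001]
contact_force: [-1.4, 0.9, 0.4]
width: 0.0441
gripper_force: 0.3
clock: 3.4
position: [0.4647, 0.1226, 0.0457]
ee_rot: [0.0, 0.992, 0.123, 0.001]
contact_force: [-0.3, -1.9, 7.4]
width: 0.0406
gripper_force: 29.9
```

```bash
python3 -m inch '[{"claw":-1,"travel":[0,0,0.15],"turn":0},{"claw":-1,"travel":[0,0,0.4],"turn":0},{"claw":-1,"travel":[0,0,0.6],"turn":0},{"claw":-1,"travel":[0,0,0.8],"turn":0},{"claw":-1,"travel":[0,0,1],"turn":0}]'
python3 -m inch '[{"claw":-1,"travel":[0.03,-0.15,0],"turn":-0.025},{"claw":-1,"travel":[0.07,-0.3,0],"turn":-0.05},{"claw":-1,"travel":[0.11,-0.5,0],"turn":-0.08},{"claw":-1,"travel":[0.16,-0.7,0],"turn":-0.11},{"claw":-1,"travel":[0.21,-0.86,0],"turn":-0.14}]'
python3 -m inch '[{"claw":-1,"travel":[0.05,-0.2,0],"turn":-0.03},{"claw":-1,"travel":[0.11,-0.4,0],"turn":-0.06},{"claw":-1,"travel":[0.16,-0.6,0],"turn":-0.09},{"claw":-1,"travel":[0.22,-0.86,0],"turn":-0.115},{"claw":-1,"travel":[0.22,-0.86,0],"turn":-0.115}]'
python3 -m inch '[{"claw":-1,"travel":[0,0,0],"turn":0},{"claw":-1,"travel":[0,0,0],"turn":0}]'
python3 - <<'E'
from h import *
a=imaging.get_image('top')[:,:,::-1];b=imaging.get_image('scene')[:,:,::-1]
f=lambda i:cv2.resize(i,(400,400),interpolation=cv2.INTER_CUBIC)
cv2.imwrite('pics/p2.png',np.hstack([f(a[100:250,330:480]),f(b[80:230,310:460])]))
E
```

```text
clock: 3.9
position: [0.4633, 0.1227, 0.2465]
ee_rot: [0.0, 0.992, 0.123, 0.001]
contact_force: [0.8, 0.3, 0.5]
width: 0.0407
gripper_force: 30.8
clock: 4.4
position: [0.5058, -0.0512, 0.2449]
ee_rot: [0.0, 0.995, -0.099, 0.0]
contact_force: [0.6, 0.0, -0.3]
width: 0.0408
gripper_force: 30.8
clock: 4.9
position: [0.551, -0.2272, 0.2441]
ee_rot: [0.002, 0.961, -0.277, 0.001]
contact_force: [-0.1, 1.2, -1.0]
width: 0.0407
gripper_force: 30.8
clock: 5.1
position: [0.5493, -0.2203, 0.2442]
ee_rot: [-0.0, 0.962, -0.274, -0.001]
contact_force: [-0.4, 0.2, -0.7]
width: 0.0404
gripper_force: 30.8
```

View pics/p2.png

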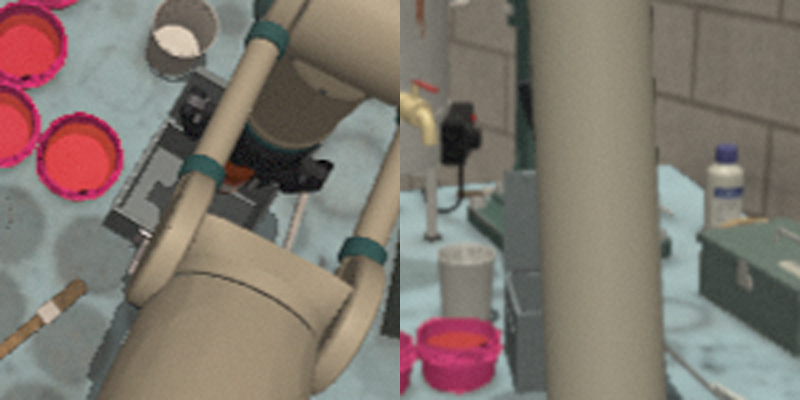

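The bottle (orange-brown at left panel 240,175) is held between the fingers above the safe's opening, and the rim is clear around it. Lower it.

```bash
python3 -m inch '[{"claw":-1,"travel":[0,0,-0.15],"turn":0},{"claw":-1,"travel":[0,0,-0.3],"turn":0},{"claw":-1,"travel":[0,0,-0.45],"turn":0},{"claw":-1,"travel":[0,0,-0.6],"turn":0},{"claw":-1,"travel":[0,0,-0.75],"turn":0}]'
python3 -m inch '[{"claw":-1,"travel":[0,0,-0.07],"turn":0},{"claw":-1,"travel":[0,0,-0.13],"turn":0},{"claw":-1,"travel":[0,0,-0.17],"turn":0},{"claw":-1,"travel":[0,0,-0.2],"turn":0},{"claw":-1,"travel":[0,0,-0.2],"turn":0}]'
python3 -m inch '[{"claw":-1,"travel":[0,0,-0.01],"turn":0},{"claw":-1,"travel":[0,0,-0.015],"turn":0},{"claw":-1,"travel":[0,0,-0.015],"turn":0}]'
```

```text
clock: 5.7
position: [0.5498, -0.2198, 0.0939]
ee_rot: [0.0, 0.962, -0.273, 0.0]
contact_force: [-0.3, -0.3, 0.1]
width: 0.0406
gripper_force: 30.8
clock: 6.2
position: [0.5498, -0.221, 0.0542]
ee_rot: [-0.0, 0.962, -0.274, -0.0]
contact_force: [0.3, 0.1, -0.8]
width: 0.0405
gripper_force: 30.8
clock: 6.5
position: [0.55, -0.2215, 0.0517]
ee_rot: [0.0, 0.962, -0.274, 0.0]
contact_force: [0.4, -0.7, 0.4]
width: 0.0405
gripper_force: 30.8
```

```bash
python3 -m inch '[{"claw":-1,"travel":[0,0,-0.005],"turn":0},{"claw":-1,"travel":[0,0,-0.01],"turn":0},{"claw":-1,"travel":[0,0,-0.01],"turn":0}]'
python3 -m inch '[{"claw":0,"travel":[0,0,0],"turn":0},{"claw":0.3,"travel":[0,0,0],"turn":0},{"claw":0.5,"travel":[0,0,0],"turn":0},{"claw":0.5,"travel":[0,0,0],"turn":0},{"claw":0.5,"travel":[0,0,0],"turn":0}]'
```

```text
clock: 6.8
position: [0.5501, -0.2216, 0.0508]
ee_rot: [0.0, 0.962, -0.274, 0.001]
contact_force: [-2.0, 0.3, 6.9]
width: 0.0405
gripper_force: 31.4
clock: 7.3
position: [0.5517, -0.2181, 0.0495]
ee_rot: [-0.003, 0.961, -0.275, 0.001]
contact_force: [6.2, 10.9, 1.9]
width: 0.0639
gripper_force: 0.0
```

```bash
python3 -m inch '[{"claw":0.5,"travel":[0,0,0],"turn":0},{"claw":0.5,"travel":[0,0,0],"turn":0}]'
```

```text
clock: 7.5
position: [0.5517, -0.2181, 0.0494]
ee_rot: [-0.003, 0.961, -0.275, 0.001]
contact_force: [4.7, 11.1, 1.9]
width: 0.0638
gripper_force: 0.0
```

```bash
python3 -m inch '[{"claw":0.25,"travel":[0,0,0],"turn":0},{"claw":0.25,"travel":[0,0,0],"turn":0},{"claw":0.25,"travel":[0,0,0],"turn":0}]'
python3 - <<'E'
from h import *
a=imaging.get_image('top')[:,:,::-1]
cv2.imwrite('pics/p3.png',cv2.resize(a[110:230,340:460],(600,600),interpolation=cv2.INTER_CUBIC))
E
```

```text
clock: 7.8
position: [0.5497, -0.2215, 0.0491]
ee_rot: [0.0, 0.962, -0.274, -0.0]
contact_force: [0.2, 0.9, -0.3]
width: 0.0534
gripper_force: 0.0
```

View pics/p3.png

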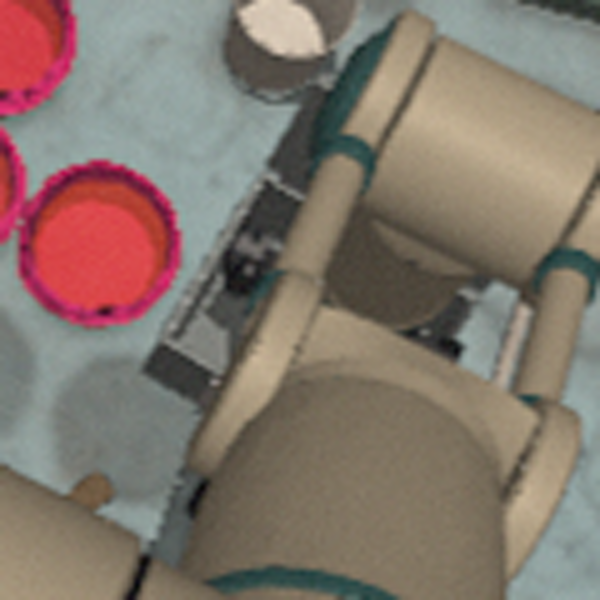

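The arm hides most of the safe, but the right-hand finger knuckle (445,345) was near the right wall, which explains the force; it is free now at 53 mm opening. I'll withdraw, step aside and look.

```bash
python3 -m inch '[{"claw":0.25,"travel":[0,0,0.1],"turn":0},{"claw":0.25,"travel":[0,0,0.3],"turn":0},{"claw":0.25,"travel":[0,0,0.5],"turn":0},{"claw":0.25,"travel":[0,0,0.75],"turn":0},{"claw":0.25,"travel":[0,0,1],"turn":0}]'
python3 -m inch '[{"claw":-1,"travel":[-0.1,0.2,0.05],"turn":0},{"claw":-1,"travel":[-0.2,0.4,0.1],"turn":0},{"claw":-1,"travel":[-0.3,0.6,0.1],"turn":0},{"claw":-1,"travel":[-0.4,0.8,0.1],"turn":0},{"claw":-1,"travel":[-0.4,1,0.1],"turn":0}]'
python3 -m inch '[{"claw":-1,"travel":[0,0.2,0],"turn":0},{"claw":-1,"travel":[0,0.4,0],"turn":0},{"claw":-1,"travel":[0,0.6,0],"turn":0},{"claw":-1,"travel":[0,0.8,0],"turn":0},{"claw":-1,"travel":[0,1,0],"turn":0}]'
python3 - <<'E'
from h import *
a=imaging.get_image('top')[:,:,::-1];b=imaging.get_image('scene')[:,:,::-1]
cv2.imwrite('pics/full_t4.png',a);cv2.imwrite('pics/full_s4.png',b)
f=lambda i:cv2.resize(i,(400,400),interpolation=cv2.INTER_CUBIC)
cv2.imwrite('pics/p4.png',np.hstack([f(a[120:220,360:460]),f(b[135:235,330:430])]))
print(atz('top',440,112,.0),atz('top',452,60,.0),atz('top',485,155,.1))
E
```

```text
clock: 8.35
position: [0.5491, -0.2215, 0.2508]
ee_rot: [0.0, 0.962, -0.274, -0.001]
contact_force: [1.5, -0.7, -0.1]
width: 0.0537
gripper_force: 0.0
clock: 8.85
position: [0.4668, -0.0203, 0.2696]
ee_rot: [0.0, 0.962, -0.275, -0.001]
contact_force: [1.2, 0.7, 0.2]
width: 0.0001
gripper_force: 0.0
clock: 9.35
position: [0.4696, 0.1798, 0.2694]
ee_rot: [0.0, 0.962, -0.274, 0.0]
contact_force: [0.4, -0.1, -0.6]
width: 0.0
gripper_force: 0.0
[ 0.76336279 -0.35779646  0.        ] [ 0.93444874 -0.40543463  0.        ] [ 0.59961177 -0.44510451  0.1       ]
```

View pics/p4.png

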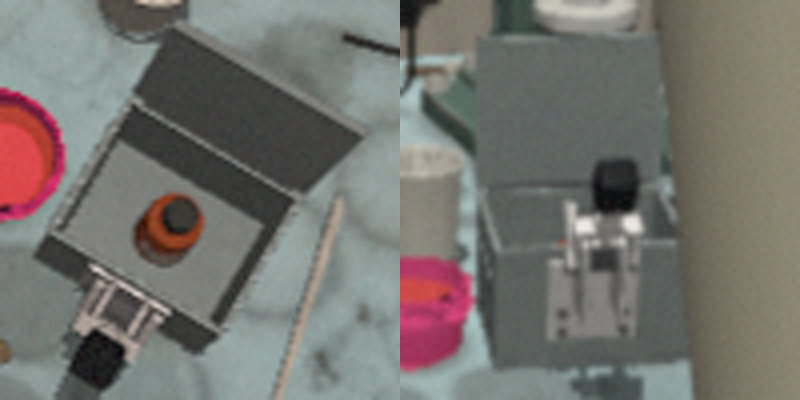

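The bottle stands upright in the safe (left panel, cap 180,215). With the safe now fully visible in the scene view (front right 688,242 and 690,360), I refine its pose and the knob.

Run:
```python
from h import *
from scipy.optimize import least_squares
t=lambda u,v:(360+u/4,120+v/4)
s=lambda u,v:(330+(u-400)/4,135+v/4)
w,h=.0575,.07
k0=[-w-.026-.088*np.sin(.55),0,.092+.088*np.cos(.55)]
def pts(th):
    e=lambda y:np.array([w-.115*np.cos(th),y,.094+.115*np.sin(th)])
    o=lambda y:np.array([w-.115*np.cos(th)+.008*np.sin(th),y,.094+.115*np.sin(th)+.008*np.cos(th)])
    return dict(bl=[w,h,.094],br=[w,-h,.094],fl=[-w,h,.094],fr=[-w,-h,.094],el=e(h),er=e(-h),ol=o(h),orr=o(-h),gl=[-w,h,0],gr=[-w,-h,0],k=k0)
obs=[('top','bl',t(135,102)),('top','br',t(299,195)),('top','fl',t(52,232)),('top','fr',t(222,330)),('top','gr',t(205,352)),('top','gl',t(37,255)),
('top','ol',t(177,25)),('top','orr',t(366,132)),('top','k',t(98,358)),('scene','bl',s(480,188)),('scene','fl',s(497,250)),('scene','fr',s(688,242)),('scene','gr',s(690,360)),('scene','el',s(477,37)),('scene','er',s(659,38)),('scene','gl',s(495,364)),('scene','k',s(614,185))]
def f(p):
    P=pts(p[3]);r=[]
    for n,k,uv in obs:
        q=Rz(p[2])@np.array(P[k])+[p[0],p[1],0]; r.append(proj(n,q)[0]-uv)
    return np.ravel(r)
r=least_squares(f,[.55,-.2,-.5,1.6],loss='soft_l1');print(r.x)
for o,q in zip(obs,r.fun.reshape(-1,2).round(1)):print(o[:2],q)
x,y,a,th=r.x
L=lambda p:Rz(a)@np.array(p)+[x,y,0]
print('knob',L(k0));print('hinge',L([w,0,.094]))
ot,dt=ray('top',*t(98,358));os_,ds=ray('scene',*s(614,185))
A=np.c_[dt,-ds];q=np.linalg.lstsq(A,os_-ot,rcond=None)[0];print('knob triang',(ot+dt*q[0]+os_+ds*q[1])/2, np.linalg.norm(ot+dt*q[0]-os_-ds*q[1]))
print('bottle',atz('top',*t(181,214),.09))
```

```text
[ 0.55073491 -0.2207931  -0.56032372  1.63414068]
('top', 'bl') [-0.6 -1.9]
('top', 'br') [2.1 0.4]
('top', 'fl') [-0.6 -0.1]
('top', 'fr') [1.  1.6]
('top', 'gr') [-2.   0.5]
('top', 'gl') [-0.7  0.5]
('top', 'ol') [-0.3 -0.4]
('top', 'orr') [1.  0.9]
('top', 'k') [0.8 0.3]
('scene', 'bl') [-1.3 -0.4]
('scene', 'fl') [-0.6 -1. ]
('scene', 'fr') [ 0.7 -1.1]
('scene', 'gr') [-1.3 -0.8]
('scene', 'el') [-0.6  0.2]
('scene', 'er') [ 0.9 -1.8]
('scene', 'gl') [-0.5  0.3]
('scene', 'k') [ 0.3 -0.6]
knob [ 0.44104063 -0.15197084  0.16702216]
hinge [ 0.59944219 -0.25135208  0.094     ]
knob triang [ 0.44165535 -0.15062922  0.16537973] 0.0013837181705646402
bottle [ 0.5516132  -0.22316196  0.09      ]
```

```bash
python3 -m inch '[{"claw":-1,"travel":[0.05,-0.15,0],"turn":0},{"claw":-1,"travel":[0.11,-0.3,0],"turn":0},{"claw":-1,"travel":[0.17,-0.45,0],"turn":0},{"claw":-1,"travel":[0.23,-0.6,0],"turn":0},{"claw":-1,"travel":[0.28,-0.76,0],"turn":0}]'
python3 -m inch '[{"claw":-1,"travel":[0.05,-0.15,0],"turn":0},{"claw":-1,"travel":[0.11,-0.3,0],"turn":0},{"claw":-1,"travel":[0.17,-0.45,0],"turn":0},{"claw":-1,"travel":[0.23,-0.6,0],"turn":0},{"claw":-1,"travel":[0.28,-0.76,0],"turn":0}]'
python3 -m inch '[{"claw":-1,"travel":[0.06,-0.15,0],"turn":0},{"claw":-1,"travel":[0.12,-0.3,0],"turn":0},{"claw":-1,"travel":[0.18,-0.45,0],"turn":0},{"claw":-1,"travel":[0.24,-0.6,0],"turn":0},{"claw":-1,"travel":[0.29,-0.76,0],"turn":0}]'
python3 -m inch '[{"claw":-1,"travel":[0,0,0],"turn":0},{"claw":-1,"travel":[0,0,-0.1],"turn":0},{"claw":-1,"travel":[0,0,-0.2],"turn":0},{"claw":-1,"travel":[0,0,-0.285],"turn":0},{"claw":-1,"travel":[0,0,-0.285],"turn":0}]'
python3 - <<'E'
from h import *
p=get_state()['position'];print(p)
R=Rz(-.56);o=np.array([.5507,-.2208,0])
for th,rho in((1.6,.1),(1.3,.1),(1.0,.1),(.7,.1),(.45,.1),(.25,.097),(.1,.095),(0,.092),(-.05,.092)):
    d=np.array([-np.cos(th),0,np.sin(th)]);n=np.array([np.sin(th),0,np.cos(th)])
    C=np.array([.0575,0,.094])+rho*d+.008*n+[.011,0,.019]
    q=R@C+o;print(th,q.round(4),((q-p)/.2).round(3));
E
```

```text
clock: 9.95
position: [0.526, 0.0243, 0.2693]
ee_rot: [0.0, 0.962, -0.274, 0.0]
contact_force: [1.3, -0.9, 0.4]
width: 0.0001
gripper_force: 0.0
clock: 10.45
position: [0.5816, -0.1279, 0.2692]
ee_rot: [0.0, 0.962, -0.275, -0.0]
contact_force: [-0.2, 1.3, 0.3]
width: -0.0002
gripper_force: 0.0
clock: 10.95
position: [0.6393, -0.2798, 0.2691]
ee_rot: [0.0, 0.962, -0.274, -0.0]
contact_force: [0.6, 0.1, -0.0]
width: 0.0002
gripper_force: 0.0
clock: 11.45
position: [0.6374, -0.2768, 0.2093]
ee_rot: [-0.001, 0.962, -0.274, -0.003]
contact_force: [-1.1, 0.3, -0.5]
width: -0.0003
gripper_force: 0.0
[ 0.63744798 -0.27681809  0.20925918]
1.6 [ 0.618  -0.263   0.2127] [-0.097  0.069  0.017]
1.3 [ 0.5926 -0.2471  0.2115] [-0.224  0.149  0.011]
1.0 [ 0.5687 -0.2321  0.2015] [-0.344  0.224 -0.039]
0.7 [ 0.5483 -0.2193  0.1835] [-0.446  0.288 -0.129]
0.45 [ 0.5354 -0.2112  0.1637] [-0.51   0.328 -0.228]
0.25 [ 0.5308 -0.2083  0.1447] [-0.533  0.343 -0.323]
0.1 [ 0.5293 -0.2074  0.1304] [-0.541  0.347 -0.394]
0 [ 0.5308 -0.2083  0.121 ] [-0.533  0.343 -0.441]
-0.05 [ 0.5305 -0.2082  0.1164] [-0.534  0.343 -0.464]
```

```bash
python3 -m inch '[{"claw":-1,"travel":[-0.06,0.04,0],"turn":0},{"claw":-1,"travel":[-0.12,0.08,0],"turn":0},{"claw":-1,"travel":[-0.17,0.115,0],"turn":0},{"claw":-1,"travel":[-0.225,0.15,0],"turn":0},{"claw":-1,"travel":[-0.285,0.19,-0.015],"turn":0}]'
python3 -m inch '[{"claw":-1,"travel":[-0.03,0.02,-0.01],"turn":0},{"claw":-1,"travel":[-0.06,0.035,-0.025],"turn":0},{"claw":-1,"travel":[-0.09,0.055,-0.045],"turn":0},{"claw":-1,"travel":[-0.12,0.075,-0.075],"turn":0},{"claw":-1,"travel":[-0.16,0.1,-0.115],"turn":0}]'
python3 -m inch '[{"claw":-1,"travel":[-0.03,0.02,-0.04],"turn":0},{"claw":-1,"travel":[-0.065,0.04,-0.1],"turn":0},{"claw":-1,"travel":[-0.08,0.05,-0.15],"turn":0},{"claw":-1,"travel":[-0.09,0.055,-0.2],"turn":0},{"claw":-1,"travel":[-0.09,0.055,-0.24],"turn":0}]'
```

```text
clock: 11.95
position: [0.5831, -0.2404, 0.211]
ee_rot: [0.001, 0.962, -0.274, 0.002]
contact_force: [1.1, -3.5, -0.1]
width: -0.0001
gripper_force: 1.1
clock: 12.45
position: [0.5508, -0.219, 0.1861]
ee_rot: [-0.0, 0.962, -0.274, 0.0]
contact_force: [0.8, -0.3, 1.4]
width: -0.0
gripper_force: 0.9
clock: 12.95
position: [0.5321, -0.2078, 0.1371]
ee_rot: [-0.0, 0.962, -0.274, -0.001]
contact_force: [-0.2, -0.4, 1.4]
width: 0.0002
gripper_force: 0.6
```

Forces look right (light contact). Press down to shut fully.

```bash
python3 -m inch '[{"claw":-1,"travel":[0,0,-0.025],"turn":0},{"claw":-1,"travel":[0,0,-0.045],"turn":0},{"claw":-1,"travel":[0,0,-0.06],"turn":0},{"claw":-1,"travel":[0,0,-0.07],"turn":0},{"claw":-1,"travel":[0,0,-0.075],"turn":0}]'
python3 -m inch '[{"claw":-1,"travel":[0,0,-0.008],"turn":0},{"claw":-1,"travel":[0,0,-0.015],"turn":0},{"claw":-1,"travel":[0,0,-0.015],"turn":0}]'
```

```text
clock: 13.45
position: [0.5329, -0.2084, 0.1233]
ee_rot: [0.0, 0.962, -0.274, 0.0]
contact_force: [-0.3, 0.3, 0.6]
width: -0.0004
gripper_force: 0.5
clock: 13.75
position: [0.533, -0.2085, 0.1215]
ee_rot: [0.0, 0.962, -0.274, 0.0]
contact_force: [-2.6, 0.2, 7.3]
width: 0.0
gripper_force: 3.2
```

```bash
python3 -m inch '[{"claw":-1,"travel":[0,0,-0.01],"turn":0},{"claw":-1,"travel":[0,0,-0.02],"turn":0},{"claw":-1,"travel":[0,0,-0.02],"turn":0}]'
python3 -m inch '[{"claw":-1,"travel":[0,0,0.1],"turn":0},{"claw":-1,"travel":[0,0,0.25],"turn":0},{"claw":-1,"travel":[0,0,0.4],"turn":0},{"claw":-1,"travel":[0,0,0.55],"turn":0},{"claw":0,"travel":[0,0,0.65],"turn":0}]'
python3 -m inch '[{"claw":1,"travel":[-0.15,0.09,0],"turn":0},{"claw":1,"travel":[-0.3,0.18,0],"turn":0},{"claw":1,"travel":[-0.459,0.285,0],"turn":0},{"claw":1,"travel":[-0.459,0.285,0],"turn":0},{"claw":1,"travel":[-0.459,0.285,0],"turn":0}]'
python3 - <<'E'
from h import *
p=get_state()['position'];print(p)
a=imaging.get_image('top')[:,:,::-1];b=imaging.get_image('scene')[:,:,::-1]
f=lambda i:cv2.resize(i,(400,400),interpolation=cv2.INTER_CUBIC)
cv2.imwrite('pics/p5.png',np.hstack([f(a[120:220,360:460]),f(b[115:215,330:430])]))
print((np.array([.4412,-.1515,.1665])-p)/.2)
E
```

```text
clock: 14.05
position: [0.533, -0.2085, 0.1212]
ee_rot: [0.0, 0.962, -0.274, 0.001]
contact_force: [-6.7, 3.9, 26.5]
width: 0.0002
gripper_force: 13.5
clock: 14.55
position: [0.5338, -0.2088, 0.2489]
ee_rot: [0.0, 0.962, -0.274, 0.002]
contact_force: [0.1, -0.3, 0.0]
width: 0.013
gripper_force: 0.0
clock: 15.05
position: [0.4411, -0.1513, 0.2469]
ee_rot: [0.0, 0.962, -0.274, 0.001]
contact_force: [0.6, 0.5, 0.7]
width: 0.0847
gripper_force: 0.0
[ 0.44112205 -0.15129215  0.24692543]
[ 3.89769856e-04 -1.03926555e-03 -4.02127145e-01]
```

View pics/p5.png

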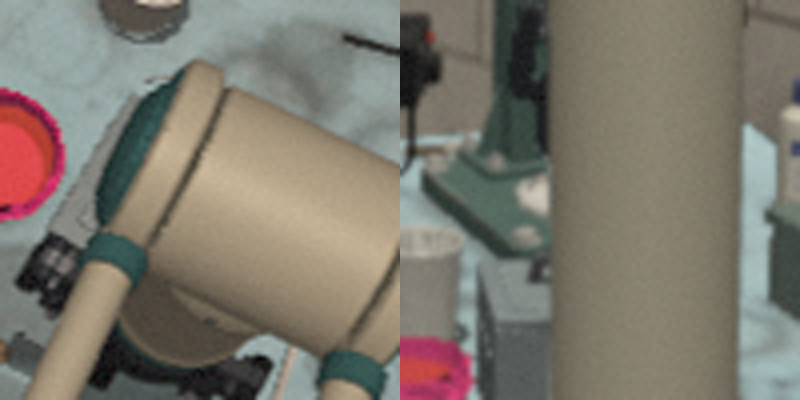

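The lid lies flat on the safe (right panel, 480–550,265), consistent with the stiff 26 N stop. The open gripper is over the knob; descend and pinch.

```bash
python3 -m inch '[{"claw":1,"travel":[0,0,-0.1],"turn":0},{"claw":1,"travel":[0,0,-0.2],"turn":0},{"claw":1,"travel":[0,0,-0.3],"turn":0},{"claw":1,"travel":[0,0,-0.4],"turn":0},{"claw":1,"travel":[0,0,-0.4],"turn":0}]' 30
python3 -m inch '[{"claw":-0.2,"travel":[0,0,0],"turn":0},{"claw":-0.2,"travel":[0,0,0],"turn":0},{"claw":-0.2,"travel":[0,0,0],"turn":0},{"claw":-0.5,"travel":[0,0,0],"turn":0},{"claw":-0.5,"travel":[0,0,0],"turn":0}]' 30
python3 -m inch '[{"claw":-1,"travel":[0,0,0],"turn":0},{"claw":-1,"travel":[0,0,0],"turn":0},{"claw":-1,"travel":[0,0,0],"turn":0}]' 60
```

```text
clock: 15.65
position: [0.4404, -0.1512, 0.1638]
ee_rot: [-0.0, 0.962, -0.274, -0.003]
contact_force: [-0.6, -0.9, -0.1]
width: 0.0854
gripper_force: 0.0
clock: 16.15
position: [0.4426, -0.1501, 0.1676]
ee_rot: [-0.002, 0.961, -0.275, 0.002]
contact_force: [3.5, 5.6, 4.5]
width: 0.0282
gripper_force: 34.2
clock: 16.45
position: [0.4426, -0.15, 0.1676]
ee_rot: [-0.002, 0.962, -0.275, 0.002]
contact_force: [3.8, 5.3, 4.2]
width: 0.0273
gripper_force: 62.1
```

Run:
```python
import numpy as np
f=lambda ph,r:np.array([.847*r*np.sin(ph),-.531*r*np.sin(ph),r*np.cos(ph)])
P=[(-.55,.088),(-.55,.093),(-.55,.098),(-.55,.1015)]+[(x,.1015) for x in np.linspace(-.55,.55,12)[1:]]+[(.55,.096),(.55,.092),(.55,.088)]
o=f(*P[0])
for p in P: print(np.round(p,4),((f(*p)-o)/.2).round(3))
```

```text
[-0.55   0.088] [0. 0. 0.]
[-0.55   0.093] [-0.011  0.007  0.021]
[-0.55   0.098] [-0.022  0.014  0.043]
[-0.55    0.1015] [-0.03   0.019  0.058]
[-0.45    0.1015] [ 0.008 -0.005  0.082]
[-0.35    0.1015] [ 0.047 -0.03   0.102]
[-0.25    0.1015] [ 0.088 -0.055  0.117]
[-0.15    0.1015] [ 0.131 -0.082  0.127]
[-0.05    0.1015] [ 0.173 -0.109  0.132]
[0.05   0.1015] [ 0.216 -0.136  0.132]
[0.15   0.1015] [ 0.259 -0.162  0.127]
[0.25   0.1015] [ 0.301 -0.189  0.117]
[0.35   0.1015] [ 0.342 -0.215  0.102]
[0.45   0.1015] [ 0.382 -0.239  0.082]
[0.55   0.1015] [ 0.419 -0.263  0.058]
[0.55  0.096] [ 0.407 -0.255  0.034]
[0.55  0.092] [ 0.398 -0.25   0.017]
[0.55  0.088] [ 0.39  -0.244  0.   ]
```

```bash
python3 -m inch '[{"claw":-1,"travel":[-0.007,0.013,0.021],"turn":0},{"claw":-1,"travel":[-0.018,0.02,0.043],"turn":0},{"claw":-1,"travel":[-0.026,0.025,0.058],"turn":0},{"claw":-1,"travel":[-0.026,0.025,0.058],"turn":0},{"claw":-1,"travel":[-0.026,0.025,0.058],"turn":0}]'
```

```text
clock: 16.95
position: [0.4373, -0.1465, 0.1781]
ee_rot: [-0.0, 0.962, -0.274, 0.002]
contact_force: [5.8, 0.1, -7.2]
width: 0.0273
gripper_force: 60.5
```

```bash
python3 -m inch '[{"claw":-1,"travel":[0.038,-0.024,0.026],"turn":0},{"claw":-1,"travel":[0.077,-0.049,0.047],"turn":0},{"claw":-1,"travel":[0.118,-0.074,0.063],"turn":0},{"claw":-1,"travel":[0.161,-0.101,0.073],"turn":0},{"claw":-1,"travel":[0.203,-0.128,0.078],"turn":0}]'
python3 -m inch '[{"claw":-1,"travel":[0,0,0],"turn":0}]'
```

```text
clock: 17.45
position: [0.4731, -0.1689, 0.1915]
ee_rot: [-0.003, 0.962, -0.274, -0.006]
contact_force: [-2.8, 7.5, -8.7]
width: 0.0269
gripper_force: 59.6
clock: 17.55
position: [0.4745, -0.1698, 0.1916]
ee_rot: [-0.002, 0.962, -0.274, -0.005]
contact_force: [0.1, 4.8, -9.1]
width: 0.0269
gripper_force: 59.5
```

```bash
python3 -m inch '[{"claw":-1,"travel":[0.045,-0.023,0],"turn":0},{"claw":-1,"travel":[0.088,-0.049,-0.005],"turn":0},{"claw":-1,"travel":[0.13,-0.076,-0.015],"turn":0},{"claw":-1,"travel":[0.171,-0.102,-0.03],"turn":0},{"claw":-1,"travel":[0.211,-0.126,-0.05],"turn":0}]'
python3 -m inch '[{"claw":-1,"travel":[0,0,0],"turn":0}]'
```

```text
clock: 18.05
position: [0.5141, -0.1943, 0.1816]
ee_rot: [-0.002, 0.962, -0.274, -0.007]
contact_force: [-6.3, 6.3, -3.5]
width: 0.0271
gripper_force: 59.6
clock: 18.15
position: [0.5152, -0.195, 0.1812]
ee_rot: [-0.002, 0.962, -0.274, -0.006]
contact_force: [-3.0, 4.5, -5.7]
width: 0.0271
gripper_force: 59.3
```

```bash
python3 -m inch '[{"claw":-1,"travel":[0.02,-0.013,-0.005],"turn":0},{"claw":-1,"travel":[0.04,-0.025,-0.015],"turn":0},{"claw":-1,"travel":[0.06,-0.038,-0.028],"turn":0},{"claw":-1,"travel":[0.06,-0.038,-0.03],"turn":0},{"claw":-1,"travel":[0.06,-0.038,-0.03],"turn":0}]'
```

```text
clock: 18.65
position: [0.5261, -0.2019, 0.1755]
ee_rot: [-0.002, 0.962, -0.274, -0.007]
contact_force: [-5.7, 5.2, -4.4]
width: 0.0269
gripper_force: 59.4
```

```bash
python3 -m inch '[{"claw":-1,"travel":[-0.006,0.004,-0.015],"turn":0},{"claw":-1,"travel":[-0.014,0.009,-0.03],"turn":0},{"claw":-1,"travel":[-0.021,0.013,-0.045],"turn":0},{"claw":-1,"travel":[-0.026,0.016,-0.055],"turn":0},{"claw":-1,"travel":[-0.026,0.016,-0.055],"turn":0}]'
```

```text
clock: 19.15
position: [0.5254, -0.2015, 0.1669]
ee_rot: [0.0, 0.962, -0.274, -0.0]
contact_force: [-2.1, 2.9, 2.7]
width: 0.027
gripper_force: 60.8
```

```bash
python3 -m inch '[{"claw":-0.2,"travel":[0,0,0],"turn":0},{"claw":0.2,"travel":[0,0,0],"turn":0},{"claw":0.4,"travel":[0,0,0],"turn":0},{"claw":0.4,"travel":[0,0,0],"turn":0},{"claw":0.4,"travel":[0,0,0],"turn":0}]'
python3 -m inch '[{"claw":0.4,"travel":[0,0,0.1],"turn":0},{"claw":0.4,"travel":[0,0,0.25],"turn":0},{"claw":0.4,"travel":[0,0,0.4],"turn":0},{"claw":0.4,"travel":[0,0,0.5],"turn":0},{"claw":0.4,"travel":[0,0,0.5],"turn":0}]'
python3 -m inch '[{"claw":0.4,"travel":[-0.1,0.2,0],"turn":0},{"claw":0.4,"travel":[-0.2,0.4,0],"turn":0},{"claw":0.4,"travel":[-0.3,0.6,0],"turn":0},{"claw":0.4,"travel":[-0.3,0.8,0],"turn":0},{"claw":0.4,"travel":[-0.3,1,0],"turn":0}]'
python3 -m inch '[{"claw":0.4,"travel":[0,0.2,0],"turn":0},{"claw":0.4,"travel":[0,0.4,0],"turn":0},{"claw":0.4,"travel":[0,0.6,0],"turn":0},{"claw":0.4,"travel":[0,0.8,0],"turn":0},{"claw":0.4,"travel":[0,1,0],"turn":0}]'
python3 - <<'E'
from h import *
a=imaging.get_image('top')[:,:,::-1];b=imaging.get_image('scene')[:,:,::-1]
f=lambda i:cv2.resize(i,(400,400),interpolation=cv2.INTER_CUBIC)
cv2.imwrite('pics/p6.png',np.vstack([np.hstack([f(a[120:220,360:460]),f(b[135:235,330:430])]),cv2.resize(a[100:260,100:480],(800,200))]))
R=Rz(-.56);o=np.array([.5507,-.2208,0])
k=R@np.array([-.0835+.088*np.sin(.55),0,.092+.088*np.cos(.55)])+o
print((proj('top',k)-[360,120])*4,(proj('scene',k)-[330,135])*4+[400,0])
E
```

```text
clock: 19.65
position: [0.5257, -0.2018, 0.1666]
ee_rot: [0.0, 0.962, -0.274, 0.0]
contact_force: [-0.3, 0.2, 0.5]
width: 0.0597
gripper_force: 0.0
clock: 20.15
position: [0.5271, -0.2025, 0.2698]
ee_rot: [0.001, 0.962, -0.274, 0.004]
contact_force: [1.0, 0.3, 0.2]
width: 0.0601
gripper_force: 0.0
clock: 20.65
position: [0.464, -0.0002, 0.2654]
ee_rot: [0.0, 0.962, -0.274, -0.001]
contact_force: [0.4, -1.0, -0.2]
width: 0.0599
gripper_force: 0.0
clock: 21.15
position: [0.4646, 0.1999, 0.2652]
ee_rot: [0.001, 0.962, -0.274, -0.001]
contact_force: [1.2, -0.3, 1.1]
width: 0.0599
gripper_force: 0.0
[[172.77931871 238.63174961]] [[591.16672406 134.83425361]]
```

View pics/p6.png

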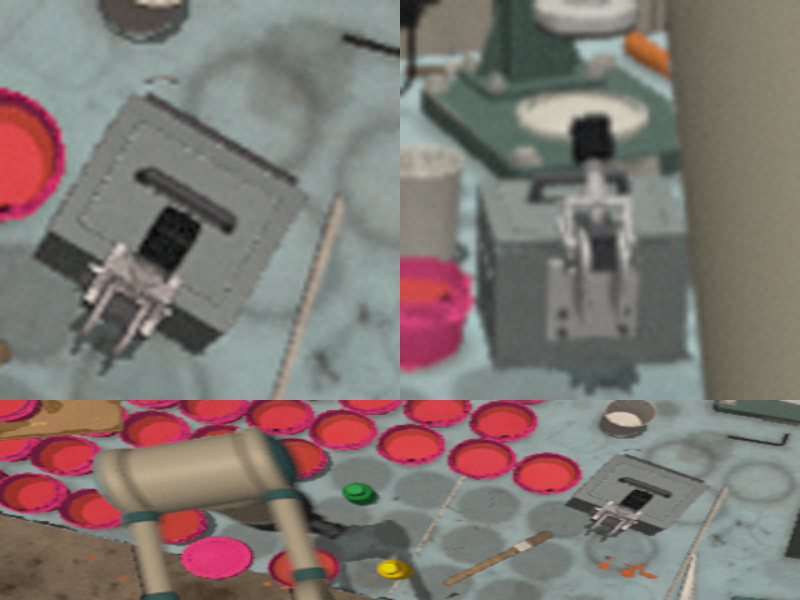

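The lid is flat and shut. The knob lies over the lid at top (171,240) and scene (592,138); with the toggle locked and the bat home I expect (173,239) and (591,135), so it is fully home. The bystanders in view stand where they were, and the gripper is clear.

```bash
python3 -c "
from rig import ticket
print(ticket.sign_off())"
```

```text
the job is handed in; nothing more can be done
None
```

The red-brown bottle stands upright in the safe, the lid is shut and the toggle is locked home over it; I handed the job in at about 21 s of the 72 s allowed (the sign-off returned no verdict).

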